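# Load a sharpening stone into its sprung holder and lock it

### The job

Load the sharpening stone into its holder, stone side up: with the plate tilted a little, put one end under the hood of the sprung jaw, ease the jaw back against its spring until the other end drops behind the low end stop, and press it right down so that the plate lies flat on the bed with the jaw pushing it against the stop; then push the locking rail fully home over that end. Be gentle, since the stone is brittle: never let the jaw hit the end of its travel hard, never force the plate or the rail, and leave the other things on the worktop where they are.

Things in the scene. Friction and masses are not known exactly. Their poses are not given: they have to be found in the camera images.
- stone: Loose sharpening stone, about 0.4 kg, 27 mm high in all. Metal backing plate 170 x 56 x 5 mm (x, y, z), on it a stone 142 x 48 mm, 22 mm thick (grey below, reddish on top); 14 mm of bare plate sticks out at each end, 4 mm along each side. Either end may go first. Origin: centre of the plate's underside; x along the length, z up through the stone.
- holder: Fixed stone holder, wooden base 276 x 94 mm. Origin: on the worktop below the middle of the stone's place; x along the channel to the sprung jaw, z up. Steel bed 22 mm above the worktop. Seated stone: origin at 0, 0, 22 mm, either way round, jaw pressed back 6 mm. Channel edges: round bars 6 mm thick, 59 mm apart, 5 mm above the bed, x = -87 to 73 mm. Housing at x = 109 to 125 mm, 39 mm high.
- end_stop (a point): Middle of the inner top edge of the holder's end stop, at x = -85 mm in the holder's frame: a fixed bar 4 mm high above the bed, 4 mm thick, 50 mm across. The tail of the seated plate butts against its inner face. Friction there and at the jaw can hold the plate a millimetre or two off the bed until it is pressed down.
- jaw: Sprung jaw, a steel block 54 mm wide. Origin: foot of the face the plate's nose pushes, at bed height, x = 79 mm in the holder's frame when relaxed. Slides to +x up to 10.5 mm, to a hard stop. Spring 4 N at first, 0.8 N more per mm (8.8 N seated, 12.4 N at the stop). Its hood reaches 8 mm out over the plate (to -x), underside 8 mm and top 12 mm above the bed.
- lock_rail (a joint): Locking rail's travel along the holder's +x in m: 0 open, 0.024 fully home. Friction about 2.5 N; it stays where it is left. Its tongue is 42 mm wide, 7 to 10 mm above the bed; front edge at x = -100 mm in the holder's frame when open, -76 mm when home, then over the plate's tail. It goes home only if the tail lies on the bed behind the end stop.
- rail_tab (a point): Top centre of the upright push tab on the locking rail, 55 mm above the worktop; tab 10 mm thick along the holder's x, 32 mm wide, standing 23 mm above the rail. It moves with the rail: x = -129 mm in the holder's frame when open, -105 mm when home.
- milk_jug: Small white stoneware jug, 65 x 92 x 78 mm, a bystander. Origin: centre of its underside.
- kitchen_timer: Round wind-up kitchen timer, 61 mm wide, 60 mm high, a bystander. Origin: centre of its underside.
- salt_cellar: Round wooden salt box, 84 mm wide, 62 mm high, a bystander. Origin: centre of its underside.
Things that resemble listed ones, but are neither listed nor needed, are in the scene too. Leave any orange look-alike of the stone alone.

How it is judged:
By the outcome, as a careful person would: the job done as asked, in the order asked, and still so for the second after the job is handed in, with the robot touching nothing.
It also fails if it takes over 64 s, if anything falls off the work surface, if the arm or the gripper's body presses on something with over 40 N, if the wrist force passes 120 N, or if a joint passes its speed limit or range.

### The arm

A 7-joint arm with a two-finger parallel gripper is mounted at the origin on a cart in front of the work surface, level with it; the furniture and walls round the work are solid. World frame = base frame: x ahead of the robot, y to its left, z up, the work surface at z = 0. Lengths are in m, angles in rad, forces in N, time in s.
With the tool pointing down it reaches from about 0.425 to 0.925 m from the base axis. Payload 6.8 kg.
Tool frame: the origin (TCP) lies where the fingers leave the gripper's body, on its centre line; the fingertips stand 73 mm ahead of it and the grasp point (between the pads) lies 54 mm ahead of it; z points along the fingers, y is the line along which they close (so a half turn about z gives the same grasp; the last joint's range is limited). The gripper opens to 85 mm and grips with 20 to 120 N. Pads are 22 mm wide; open, the fingers measure 114 mm over their backs; the gripper's body (76 mm by 85 mm) begins 54 mm behind the grasp point. The pads swing forward as they close: fully open they stand 13 mm farther back than shut.
Start: joints at [-1.209, 0.477, 0.022, 1.555, -0.011, 1.109, -0.083], TCP at [0.306, 0.602, 0.304] pointing down, gripper open.
Joint ranges: [-2.96, 2.96], [-0.34, 2.1], [-1.41, 1.46], [0.24, 2.44], [-1.37, 4.51], [0.17, 1.92], [-2.96, 2.96]. Speed limits (rad/s): [2.39, 2.39, 3.14, 3.14, 3.14, 3.14, 3.14].

### API

Orientations are given as a rotation vector (axis times angle).
In Python, from bench import r, grab_frame, camera_info gives the robot as it stands.
- The arm moves only by the shell command python3 -m pendant [OPENING] [FORCE], which reads ROWS from standard input. ROWS is a JSON list that holds a single list of rows (three levels of brackets), with 1 to 5 rows, each of 6 numbers: dx, dy, dz in m, then a rotation vector rx, ry, rz in rad; each row is the pose to reach, as a shift and turn from the pose commanded when the command began, along the tool's axes at that moment; what a row does not reach only later rows make up. A row lasts 1/10 s, in which the tool goes at most 0.05 m and 0.15 rad, less where a joint would pass 70% of its speed; a pose out of reach is approached as far as the arm can. OPENING is the finger opening in m, set as the command begins (- or left out keeps the last). The fingers move at their own pace and stop on an object; FORCE is the grip in N (left out, the last holds). Time passes only in rows, so rows that do not move let the fingers close. It prints the time, the measured TCP pose, the force, the opening and the grip force at its end. Input that does not fit is refused with a message, and nothing moves.
- r.get_obs(): the state, without advancing time (a new reading comes with each control period).
- grab_frame(name): name is "side" or "top" or "wrist"; returns (picture, depth): 400x640x3 uint8, blue, green, red; 400x640 float32, m along the optical axis (not along the pixel's ray), 0 where there is no reading.
- camera_info(name): a dict with "camera_matrix" (3x3 intrinsics, pixels), "R" (3x3) and "t" (3): a world point X has camera coordinates R X + t. Camera axes: x right, y down, z forward; pixel columns grow to the right and rows downward; lengths in m; the calibration is good to about 2 mm. A picture is of the moment at which its call begins: read the wrist's pose just before it. camera_info takes no time and is no camera call; for the wrist camera it gives the pose at the moment of the call.
- r.hand_in(): hands the job in; it is judged then, once.
The state is a dict: "clock": time; "joints": joint angles; "qvel": joint speeds; "tau": joint torques, N m; "tcp_pos": TCP position; "orientation": TCP orientation; "contact_force": force on the tool from outside, world axes, zero at the start; "moment": the same for the moment, N m; "grip_width": finger opening in m; "gripper_force": force on a finger pad.
Only numpy, scipy, OpenCV 4.12 (cv2) and the standard library are available. Lean on these libraries where they do the work, as an engineer would, in place of code of your own. Each camera call takes 0.05 s, during which the arm holds its last target. There are 200 camera calls.

## Working session

There is one attempt and no reset: what is moved stays moved. The work goes in short steps, Python scripts to look and compute and a shell command to move; the robot and the scene stay as the last step left them, time stands still between calls to the robot, and variables do not carry over. Pictures are saved under pics/ and viewed, at most 12 in all, crops included, and the job is handed in when it is done.

```bash
mkdir -p pics; ls; cat > h.py <<'E'
import numpy as np, cv2
from bench import r, grab_frame, camera_info
def grab(n):
    c=camera_info(n); im,d=grab_frame(n)
    return im,d,np.array(c["camera_matrix"]),np.array(c["R"]),np.array(c["t"])
def cloud(d,K,R,t):
    v,u=np.mgrid[0:d.shape[0],0:d.shape[1]]
    P=np.stack([(u-K[0,2])/K[0,0]*d,(v-K[1,2])/K[1,1]*d,d],-1)
    W=(P-t)@R; W[d<=0]=np.nan
    return W
def ray(u,v,K,R,t,z):
    o=-R.T@t; w=R.T@np.array([(u-K[0,2])/K[0,0],(v-K[1,2])/K[1,1],1.])
    return o+w*(z-o[2])/w[2]
E
python3 - <<'E'
from h import *
for n in ("top","side"):
    im,d,K,R,t=grab(n); cv2.imwrite(f"pics/{n}0.png",im); np.savez(f"{n}0.npz",im=im,d=d,K=K,R=R,t=t)
    print(n,K.tolist(),(-R.T@t).round(3),R[2].round(3))
print(r.get_obs())
E
```

```text
pics
top [[403.75513657882493, 0.0, 316.809895868566], [0.0, 403.75513657882493, 200.89345125925314], [0.0, 0.0, 1.0]] [0.472 0.114 1.547] [ 0.056 -0.018 -0.998]
side [[489.28476142323814, 0.0, 315.9676110221644], [0.0, 489.28476142323814, 197.08310729222399], [0.0, 0.0, 1.0]] [ 0.26  -0.614  1.422] [ 0.184  0.456 -0.871]
{'clock': 0.1, 'joints': array([-1.20909379,  0.47772155,  0.02234622,  1.55634063, -0.01149278,
        1.10933075, -0.08309801]), 'qvel': array([ 1.09985917e-03, -1.60250512e-03,  5.40104575e-05, -9.03436525e-04,
        3.86545815e-04, -5.97835737e-04, -1.13919446e-03]), 'tau': array([ 4.70986037e-03, -5.97752559e+01,  1.61389042e+00, -2.81952864e+01,
        1.28735224e-02,  5.09095189e-03, -7.20735045e-06]), 'tcp_pos': array([0.30539592, 0.60149356, 0.30302521]), 'orientation': array([-7.31101134e-01, -3.05506878e+00,  2.59382254e-03]), 'contact_force': array([ 0.59346008, -0.52047508,  0.37943595]), 'moment': array([-0.01042793,  0.04220687, -0.03338001]), 'gripper_force': 0.0, 'grip_width': 0.08520346566367697}
```

View pics/top0.png

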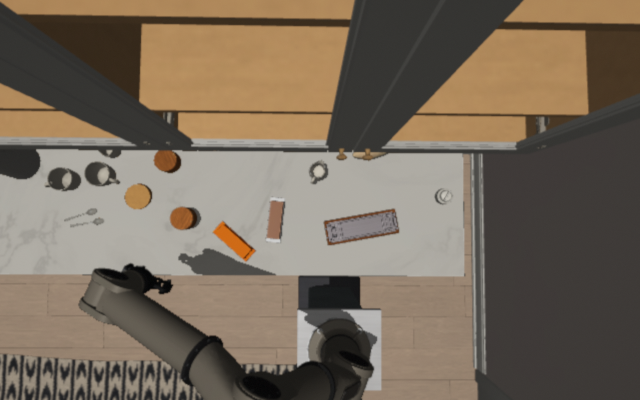

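View pics/side0.png

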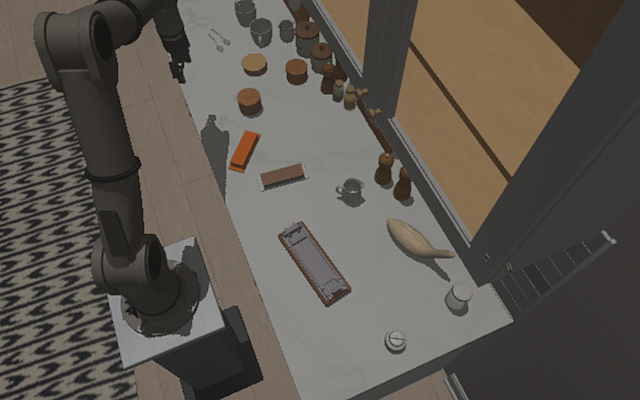

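The top view shows the stone at about (275,220), the holder at (361,227), the orange decoy at (234,241) and the jug at (318,172). In the side view the stone is at (283,177) and the holder at (314,262), with one housing near (295,232) and another feature near (333,293).

```bash
python3 - <<'E'
from h import *
a=np.load("top0.npz"); b=np.load("side0.npz")
A=cv2.resize(a["im"][185:260,255:410],None,fx=5,fy=5,interpolation=cv2.INTER_CUBIC)
B=cv2.resize(b["im"][155:310,250:360],None,fx=3.8,fy=3.8,interpolation=cv2.INTER_CUBIC)
cv2.imwrite("pics/cropA.png",A); cv2.imwrite("pics/cropB.png",B)
for n,f,win in (("top",a,(190,250,258,292)),("side",b,(160,195,255,312))):
    im,d,K,R,t=[f[k] for k in ("im","d","K","R","t")]
    W=cloud(d,K,R,t); hsv=cv2.cvtColor(im,cv2.COLOR_BGR2HSV)
    v0,v1,u0,u1=win; m=np.zeros(d.shape,bool)
    m[v0:v1,u0:u1]=True
    red=m&((hsv[...,0]<15)|(hsv[...,0]>170))&(hsv[...,1]>60)
    c,_=cv2.findContours(red.astype(np.uint8),cv2.RETR_EXTERNAL,cv2.CHAIN_APPROX_NONE)
    c=max(c,key=cv2.contourArea); mm=np.zeros(d.shape,np.uint8); cv2.drawContours(mm,[c],-1,1,-1)
    print(n,"red px",mm.sum(),"median z",np.nanmedian(W[mm>0][:,2]), "hsv",np.median(hsv[mm>0],0))
    P=np.array([ray(u,v,K,R,t,0.027)[:2] for u,v in c[:,0]],np.float32)
    print(cv2.minAreaRect(P), "cloud centre",np.nanmean(W[mm>0],0))
    # holder: raised points in region
    sel=(W[...,2]>0.008)&(W[...,2]<0.08)&(W[...,0]>0.35)&(W[...,0]<0.65)&(W[...,1]<0.1)&(W[...,1]>-0.25)
    Q=W[sel]; rc=cv2.minAreaRect(Q[:,:2].astype(np.float32)); print(n,"holder",rc,len(Q))
    np.save(n+"Q.npy",Q)
E
```

```text
top red px 477 median z 0.026786111372643126 hsv [ 11. 107. 148.]
((0.4865773916244507, 0.24278123676776886), (0.04829355701804161, 0.13831286132335663), 84.52696228027344) cloud centre [0.48652508 0.24289381 0.02620744]
top holder ((0.50384920835495, -0.07347364723682404), (0.34908002614974976, 0.28476226329803467), 88.549072265625) 1883
side red px 498 median z 0.026045223042872354 hsv [ 10.  88. 101.]
((0.4853813052177429, 0.2439410388469696), (0.047762978821992874, 0.1395157128572464), 84.50677490234375) cloud centre [0.48458181 0.24452803 0.02584215]
side holder ((0.5091924667358398, -0.07363997399806976), (0.28643542528152466, 0.34239283204078674), 1.0787452459335327) 2731
```

View pics/cropA.png

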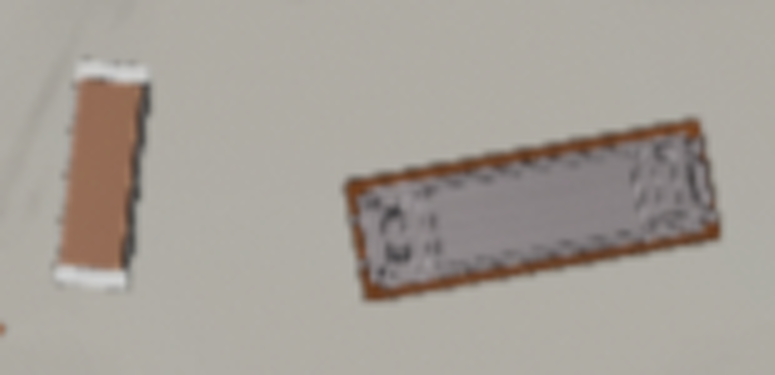

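View pics/cropB.png

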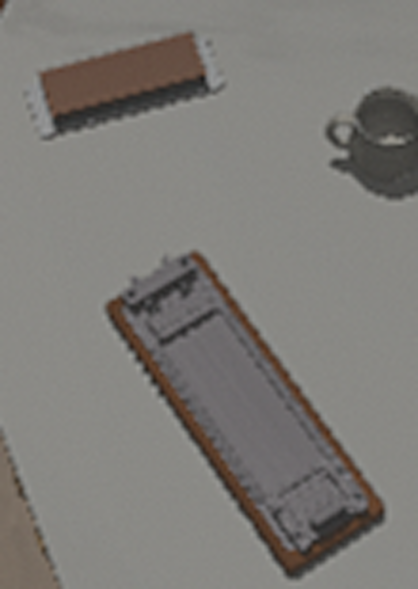

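The stone lies at about (0.486, 0.243), long axis roughly along x. The holder runs along y with features at both ends, so I still have to tell the jaw end from the tab end; heights along the axis should do it.

```bash
python3 - <<'E'
from h import *
for n in ("top","side"):
    f=np.load(n+"0.npz"); im,d,K,R,t=[f[k] for k in ("im","d","K","R","t")]
    W=cloud(d,K,R,t)
    u0,u1,v0,v1=(318,405,203,250) if n=="top" else (272,358,215,310)
    hsv=cv2.cvtColor(im,cv2.COLOR_BGR2HSV)
    br=(hsv[...,0]<20)&(hsv[...,1]>100); m=np.zeros_like(br); m[v0:v1,u0:u1]=True; br&=m
    pts=np.argwhere(br)[:,::-1]
    P=np.array([ray(u,v,K,R,t,0.018)[:2] for u,v in pts],np.float32)
    rc=cv2.minAreaRect(P); print(n,"brown rect @z.018",rc,"brown z",np.nanpercentile(W[br][:,2],[10,50,90]))
    (cx,cy),(w,h),ang=rc; a=np.radians(ang if w>h else ang+90); e=np.array([np.cos(a),np.sin(a)])
    if e[1]<0:e=-e
    s=m&(W[...,2]>0.008); Q=W[s]; q=(Q[:,:2]-[cx,cy]); x=q@e; y=q@np.array([-e[1],e[0]])
    print("e",e)
    for lo in range(-145,145,10):
        k=(x*1e3>=lo)&(x*1e3<lo+10)&(abs(y)<0.03)
        if k.sum(): print(lo,k.sum(),np.percentile(Q[k,2]*1e3,[5,50,95,100]).round(1))
    pk=Q[:,2]>0.045; print("peak",Q[pk].mean(0),pk.sum(),x[pk],y[pk])
E
```

```text
top brown rect @z.018 ((0.46157169342041016, -0.08259566128253937), (0.0900222659111023, 0.27151572704315186), 10.55542278289795) brown z [0.01538027 0.02011997 0.02431652]
e [-0.18318655  0.98307817]
-145 6 [11.4 19.9 22.9 23.5]
-135 24 [21.4 35.3 55.  57.7]
-125 49 [28.6 39.7 55.7 58. ]
-115 46 [27.2 34.6 40.2 43.1]
-105 35 [25.3 33.3 39.3 41.8]
-95 54 [17.3 25.2 41.6 42.9]
-85 45 [16.  23.  32.7 50.3]
-75 42 [16.8 21.9 27.5 28.6]
-65 42 [16.6 21.8 25.7 27.4]
-55 40 [17.3 21.6 27.3 30.3]
-45 43 [17.8 22.7 28.3 28.8]
-35 41 [16.3 20.9 25.7 27.7]
-25 43 [16.9 22.8 25.8 28.9]
-15 40 [18.7 23.  27.8 28.2]
-5 43 [17.2 22.  26.7 29.9]
5 42 [17.9 21.7 27.6 31.9]
15 45 [17.3 23.  27.6 29.4]
25 42 [18.1 21.8 26.4 28.3]
35 41 [18.  22.4 29.2 31. ]
45 43 [16.  23.  27.3 30. ]
55 41 [16.4 23.4 29.5 32.1]
65 42 [16.2 21.6 28.2 32.4]
75 40 [21.2 32.3 38.1 38.4]
85 43 [22.5 35.9 39.4 41.9]
95 45 [18.8 26.4 39.2 41.2]
105 39 [17.8 24.3 36.5 38.7]
115 41 [34.5 38.3 42.9 44.2]
125 47 [16.3 37.4 44.5 45.6]
135 15 [12.7 19.8 32.7 33.1]
peak [ 0.48191036 -0.18329208  0.0526061 ] 28 [-0.08422031 -0.1189
[... 2141 characters left out ...]
14269 -0.12924329 -0.12120777 -0.12343503
 -0.12478611 -0.12547826 -0.12660597 -0.12228188 -0.1245143  -0.12578649
 -0.12685425 -0.12820746 -0.12955018] [ 0.0054834  -0.01128988 -0.01283733 -0.00704269 -0.00776854 -0.01114593
 -0.01339483 -0.00053729 -0.00308598 -0.00437303 -0.0066606  -0.00965585
 -0.01210362  0.00348298  0.00183043 -0.0005963  -0.00241197 -0.00575684
 -0.00770491 -0.0113384   0.01159227  0.00821991  0.00697301  0.00239054
  0.00074517 -0.00208467 -0.00307397  0.01443337  0.01153007  0.01069522
  0.00924401  0.00468015  0.00229928  0.0011025   0.0165604   0.01462866
  0.01202868  0.00890496  0.00610993  0.01720052  0.01526288  0.0125912
  0.00975168  0.01425792  0.01163819]
```

The tab stands at the -y end of the holder, so holder +x ≈ (-0.182, 0.983) and the jaw is at the +y end. Heights check out: tab about 55 mm, bed 22, housing about 39. First I'll go above the stone with the tool's yaw aligned and look with the wrist camera.

```bash
cat >> h.py <<'E'
from scipy.spatial.transform import Rotation as Ro
def delta(p,yaw_y,tilt=0.):
    """tool-axis shift/turn to put TCP at p, tool z down, tool y at world angle yaw_y (deg); tilt about tool y"""
    o=r.get_obs(); Rn=Ro.from_rotvec(o["orientation"])
    a=np.radians(yaw_y); ty=np.array([np.cos(a),np.sin(a),0]); tz=np.array([0,0,-1.]); tx=np.cross(ty,tz)
    Rt=Ro.from_matrix(np.stack([tx,ty,tz],1))*Ro.from_rotvec([0,tilt,0])
    print("t",round(o["clock"],2),"tcp",o["tcp_pos"].round(4),"F",o["contact_force"].round(2),"w",round(o["grip_width"],4),
      "d",Rn.inv().apply(np.array(p)-o["tcp_pos"]).round(4),"rot",(Rn.inv()*Rt).as_rotvec().round(4))
E
echo '[[[-0.3235, -0.2373, 0.053, 0, 0, 0], [-0.3235, -0.2373, 0.053, 0, 0, 0], [-0.3235, -0.2373, 0.053, 0, 0, 0], [-0.3235, -0.2373, 0.053, 0, 0, 0], [-0.3235, -0.2373, 0.053, 0, 0, 0]]]' | python3 -m pendant
echo '[[[-0.124, -0.091, 0.02, 0, 0, -0.374], [-0.124, -0.091, 0.02, 0, 0, -0.374], [-0.124, -0.091, 0.02, 0, 0, -0.374], [-0.124, -0.091, 0.02, 0, 0, -0.374], [-0.124, -0.091, 0.02, 0, 0, -0.374]]]' | python3 -m pendant
python3 - <<'E'
from h import *
delta([.486,.2435,.25],84.5)
im,d,K,R,t=grab("wrist"); cv2.imwrite("pics/w1.png",im); np.savez("w1.npz",im=im,d=d,K=K,R=R,t=t)
W=cloud(d,K,R,t); hsv=cv2.cvtColor(im,cv2.COLOR_BGR2HSV)
red=((hsv[...,0]<15)|(hsv[...,0]>170))&(hsv[...,1]>60)&(abs(W[...,2]-.027)<.012)
c,_=cv2.findContours(red.astype(np.uint8),cv2.RETR_EXTERNAL,cv2.CHAIN_APPROX_NONE)
c=max(c,key=cv2.contourArea)
P=np.array([ray(u,v,K,R,t,0.027)[:2] for u,v in c[:,0]],np.float32); print(cv2.minAreaRect(P),c[:,0].min(0),c[:,0].max(0))
E
```

```text
clock: 0.6
tcp_pos: [0.4179, 0.3786, 0.2707]
orientation: [-0.731, -3.055, 0.001]
contact_force: [1.2, 0.3, 0.7]
grip_width: 0.0857
gripper_force: 0.0
clock: 1.1
tcp_pos: [0.4876, 0.2408, 0.2507]
orientation: [-0.16, -3.137, 0.002]
contact_force: [-0.5, 0.4, 0.1]
grip_width: 0.0856
gripper_force: 0.0
t 1.1 tcp [0.4876 0.2408 0.2507] F [-0.53  0.44  0.12] w 0.0856 d [0.0018 0.0025 0.0007] rot [-0.0013 -0.0006 -0.0056]
((0.4057914912700653, 0.3995910882949829), (0.14315162599086761, 0.05053427442908287), 49.055667877197266) [404  19] [542 148]
```

View pics/w1.png

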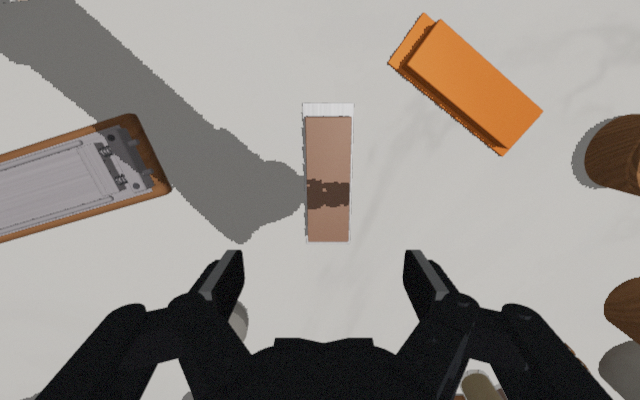

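The wrist picture shows the stone at (329,175), with white plate ends at rows 103–116 and near 242, the orange decoy at upper right and the holder's jaw end at left (130,165). I'll redo the contour without the orange decoy.

```bash
python3 - <<'E'
from h import *
f=np.load("w1.npz"); im,d,K,R,t=[f[k] for k in ("im","d","K","R","t")]
W=cloud(d,K,R,t); hsv=cv2.cvtColor(im,cv2.COLOR_BGR2HSV)
m=np.zeros(d.shape,bool); m[95:255,295:362]=True
red=m&((hsv[...,0]<18)|(hsv[...,0]>170))&(hsv[...,1]>60)
red=cv2.morphologyEx(red.astype(np.uint8),cv2.MORPH_CLOSE,np.ones((9,9)))
c,_=cv2.findContours(red,cv2.RETR_EXTERNAL,cv2.CHAIN_APPROX_NONE); c=max(c,key=cv2.contourArea)
z=np.nanmedian(W[red>0][:,2]); print("z",z)
P=np.array([ray(u,v,K,R,t,0.027)[:2] for u,v in c[:,0]],np.float32); print("stone top",cv2.minAreaRect(P))
s=m&(W[...,2]>.02); print("cloud",cv2.minAreaRect(W[s][:,:2].astype(np.float32)))
s=m&(W[...,2]>.003)&(W[...,2]<.008); print("plate",np.nanmedian(W[s][:,2]),cv2.minAreaRect(W[s][:,:2].astype(np.float32)),W[s].min(0),W[s].max(0))
E
```

```text
z 0.02698378117542849
stone top ((0.48730039596557617, 0.24566423892974854), (0.046944886445999146, 0.13897652924060822), 84.47312927246094)
cloud ((0.4879545271396637, 0.24616771936416626), (0.04806283861398697, 0.14214392006397247), 84.48773956298828)
plate 0.004932208646277355 ((0.48787248134613037, 0.24622249603271484), (0.05605334788560867, 0.16986945271492004), 84.49710083007812) [0.40075341 0.21097392 0.0030406 ] [0.57457058 0.28132081 0.00728347]
```

```bash
python3 - <<'E'
from h import *
f=np.load("w1.npz"); im,d,K,R,t=[f[k] for k in ("im","d","K","R","t")]
W=cloud(d,K,R,t)
for a,b in ((195,245),(400,450)):
    s=np.zeros(d.shape,bool); s[245:300,a:b]=True; s&=(W[...,2]>.1)
    print(s.sum(), "lowest z below tcp", (0.2507-np.nanpercentile(W[s][:,2],[0.5,2,10,50])).round(4))
delta([.4877,.2458,.10],84.5)
E
echo '[[[0, 0.005, 0.15, 0, 0, -0.0056], [0, 0.005, 0.15, 0, 0, -0.0056], [0, 0.005, 0.15, 0, 0, -0.0056], [0, 0.005, 0.15, 0, 0, -0.0056]]]' | python3 -m pendant 0.075
python3 - <<'E'
from h import *
delta([.4877,.2458,.084],84.5)
im,d,K,R,t=grab("wrist"); W=cloud(d,K,R,t); z=r.get_obs()["tcp_pos"][2]
for a,b in ((150,300),(350,500)):
    s=np.zeros(d.shape,bool); s[230:400,a:b]=True; s&=(W[...,2]>.008)&(cv2.cvtColor(im,cv2.COLOR_BGR2GRAY)<70)
    print(s.sum(), "tip below tcp", (z-np.nanpercentile(W[s][:,2],[0.5,2,10,50])).round(4))
E
```

```text
1940 lowest z below tcp [0.0584 0.0573 0.0524 0.0378]
1885 lowest z below tcp [0.0586 0.0572 0.0529 0.0385]
t 1.15 tcp [0.4867 0.2433 0.2509] F [-0.79  0.57  0.55] w 0.0857 d [-0.0009  0.0025  0.1509] rot [ 0.0001 -0.0007 -0.0021]
clock: 1.55
tcp_pos: [0.4821, 0.2492, 0.095]
orientation: [-0.135, -3.127, 0.01]
contact_force: [-1.4, -1.3, 0.8]
grip_width: 0.0748
gripper_force: 0.0
t 1.55 tcp [0.4821 0.2492 0.095 ] F [-1.45 -1.29  0.82] w 0.0748 d [-0.006  -0.0028  0.011 ] rot [-0.0067 -0.011   0.0099]
12701 tip below tcp [0.072  0.0708 0.0377 0.0015]
12530 tip below tcp [0.0666 0.0578 0.0336 0.0018]
```

Open, the tips stand about 59 mm ahead of the TCP, so the 73 mm holds when shut; at 48 mm opening I expect about 68. TCP z ≈ 0.078 is the grasp height.

```bash
echo '[[[0, 0, 0, 0, 0, 0], [0, 0, 0, 0, 0, 0]]]' | python3 -m pendant >/dev/null; python3 - <<'E'
from h import *
delta([.4877,.2458,.078],84.5)
E
```

```text
t 1.8 tcp [0.4887 0.25   0.1043] F [0.15 0.24 1.03] w 0.0752 d [ 0.0007 -0.0044  0.0262] rot [0.0036 0.0041 0.0063]
```

```bash
echo '[[[0.0007, -0.0044, 0.026, 0.003, 0.004, 0.006], [0.0007, -0.0044, 0.026, 0.003, 0.004, 0.006], [0.0007, -0.0044, 0.026, 0.003, 0.004, 0.006], [0.0007, -0.0044, 0.026, 0.003, 0.004, 0.006]]]' | python3 -m pendant > /dev/null
python3 - <<'E'
from h import *
delta([.4877,.2458,.078],84.5)
im,d,K,R,t=grab("wrist"); cv2.imwrite("pics/w2.png",im)
E
echo '[[[0, 0, 0, 0, 0, 0], [0, 0, 0, 0, 0, 0], [0, 0, 0, 0, 0, 0], [0, 0, 0, 0, 0, 0], [0, 0, 0, 0, 0, 0]]]' | python3 -m pendant 0.04 40
```

```text
t 2.2 tcp [0.487  0.2447 0.0769] F [-0.14 -1.06  0.21] w 0.075 d [-0.0006  0.0011 -0.0011] rot [-0.0012 -0.0018 -0.0002]
clock: 2.75
tcp_pos: [0.4866, 0.2448, 0.0761]
orientation: [-0.151, -3.135, 0.002]
contact_force: [-1.4, 0.8, 5.9]
grip_width: 0.047
gripper_force: 41.4
```

View pics/w2.png

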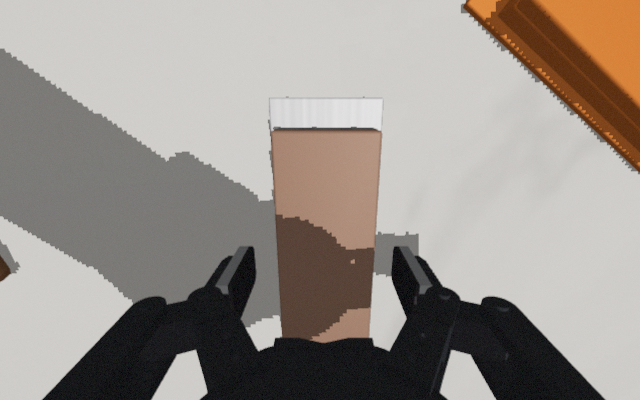

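The picture shows the stone centred between the pads before closing (between the tips at (245,255) and (400,255)). It's now gripped at 47 mm, but the 6 N upward force suggests the tips rest on the plate's ledge, so I'll regrip 5 mm higher to keep clear of the channel bars.

```bash
echo '[[[0, 0, 0, 0, 0, 0], [0, 0, 0, 0, 0, 0], [0.001, 0.001, -0.006, 0, 0, 0], [0.001, 0.001, -0.006, 0, 0, 0]]]' | python3 -m pendant 0.058
echo '[[[0, 0, 0, 0, 0, 0], [0, 0, 0, 0, 0, 0], [0, 0, 0, 0, 0, 0], [0, 0, 0, 0, 0, 0]]]' | python3 -m pendant 0.04 45
echo '[[[0, 0, -0.03, 0, 0, 0], [0, 0, -0.08, 0, 0, 0], [0, 0, -0.12, 0, 0, 0], [0, 0, -0.12, 0, 0, 0], [0, 0, -0.12, 0, 0, 0]]]' | python3 -m pendant
python3 - <<'E'
from h import *
# TCP above holder, offset along -tool x etc. for a look
delta([.4596,-.0761,.20],10.5)
E
```

```text
clock: 3.15
tcp_pos: [0.4855, 0.2455, 0.0818]
orientation: [-0.151, -3.134, 0.004]
contact_force: [-0.0, 0.7, 0.2]
grip_width: 0.0582
gripper_force: 0.0
clock: 3.55
tcp_pos: [0.4854, 0.2452, 0.0817]
orientation: [-0.151, -3.134, 0.004]
contact_force: [-1.7, -1.0, 6.3]
grip_width: 0.0468
gripper_force: 46.7
clock: 4.05
tcp_pos: [0.4855, 0.2453, 0.2011]
orientation: [-0.151, -3.134, 0.004]
contact_force: [-0.1, 0.2, -5.7]
grip_width: 0.0464
gripper_force: 50.1
t 4.05 tcp [0.4855 0.2453 0.2011] F [-0.14  0.2  -5.73] w 0.0464 d [-0.0051 -0.3224  0.002 ] rot [-0.0048 -0.0015  1.2914]
```

```bash
echo '[[[-0.003, -0.18, 0, 0, 0, 0.7], [-0.003, -0.18, 0, 0, 0, 0.7], [-0.003, -0.18, 0, 0, 0, 0.7], [-0.003, -0.18, 0, 0, 0, 0.7], [-0.003, -0.18, 0, 0, 0, 0.7]]]' | python3 -m pendant
python3 - <<'E'
from h import *
delta([.4596,-.0761,.20],10.5)
E
```

```text
clock: 4.55
tcp_pos: [0.4689, 0.06, 0.1993]
orientation: [-1.235, -2.881, 0.016]
contact_force: [0.2, 0.2, -5.1]
grip_width: 0.0471
gripper_force: 50.0
t 4.55 tcp [0.4689 0.06   0.1993] F [ 0.23  0.21 -5.06] w 0.0471 d [-0.0922 -0.1006  0.0003] rot [-0.0121  0.0013  0.5778]
```

```bash
echo '[[[-0.0922, -0.1006, 0, -0.012, 0.001, 0.578], [-0.0922, -0.1006, 0, -0.012, 0.001, 0.578], [-0.0922, -0.1006, 0, -0.012, 0.001, 0.578], [-0.0922, -0.1006, 0, -0.012, 0.001, 0.578], [-0.0922, -0.1006, 0, -0.012, 0.001, 0.578]]]' | python3 -m pendant
echo '[[[-0.02, 0, 0, 0, 0, 0], [-0.02, 0, 0, 0, 0, 0]]]' | python3 -m pendant
python3 - <<'E'
from h import *
o=r.get_obs(); print(o["tcp_pos"],o["orientation"],o["contact_force"])
im,d,K,R,t=grab("wrist"); cv2.imwrite("pics/w3.png",im); np.savez("w3.npz",im=im,d=d,K=K,R=R,t=t,tp=o["tcp_pos"],rv=o["orientation"])
E
```

```text
clock: 5.05
tcp_pos: [0.4623, -0.0713, 0.2001]
orientation: [-1.997, -2.424, -0.005]
contact_force: [-0.5, 0.4, -4.0]
grip_width: 0.047
gripper_force: 50.0
clock: 5.25
tcp_pos: [0.4676, -0.0907, 0.2009]
orientation: [1.988, 2.431, 0.007]
contact_force: [-0.8, -0.4, -4.3]
grip_width: 0.0467
gripper_force: 50.0
[ 0.46756904 -0.09069082  0.20086634] [1.98799862 2.43082289 0.00660946] [-0.84325365 -0.39092799 -4.30881383]
```

View pics/w3.png

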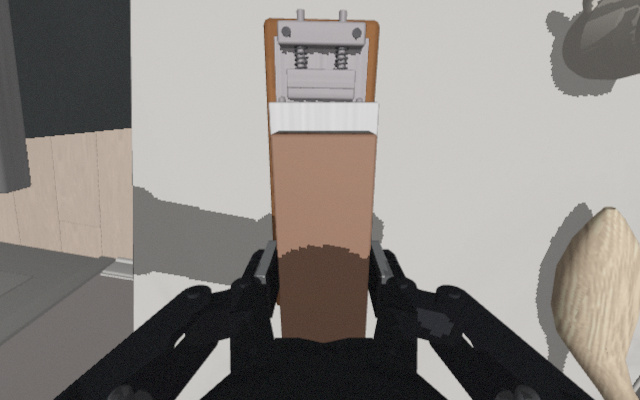

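The picture shows the plate's nose edge at row 102 (columns 270–378), with the jaw block (287–355, rows 70–100), springs and housing (278–367, rows 22–46) above it. The plate looks well aligned with the holder; I'll measure both from the depth.

```bash
cat > meas.py <<'E'
from h import *
def plate_jaw(f):
    im,d,K,R,t,tp,rv=[f[k] for k in ("im","d","K","R","t","tp","rv")]
    W=cloud(d,K,R,t); T=Ro.from_rotvec(rv).inv().apply(W.reshape(-1,3)-tp).reshape(W.shape)
    return im,W,T
E
python3 - <<'E'
from meas import *
f=np.load("w3.npz"); im,W,T=plate_jaw(f); tp=f["tp"]
m=np.zeros(W.shape[:2],bool); m[90:345,255:395]=True
# bare plate strip & stone in tool frame
z=T[...,2]
st=m&(z>.05)&(z<.065)&(np.arange(400)[:,None]<230); print("stone top z tool",np.nanmedian(z[st]), cv2.minAreaRect(T[st][:,:2].astype(np.float32)), T[st][:,0].max())
pl=m&(z>.072)&(z<.084)&(np.arange(400)[:,None]<135); print("plate top z",np.nanmedian(z[pl]),"x",np.percentile(T[pl][:,0],[1,50,99]),"y",np.percentile(T[pl][:,1],[1,99]))
for c in (280,300,320,340,365):
    k=pl[:,c]; print(c,T[:,c][k][:,0].max().round(4),T[:,c][k][:,2].mean().round(4))
# holder: components by height
a=np.radians(100.5); e=np.array([np.cos(a),np.sin(a)]); n=np.array([-e[1],e[0]]); o=np.array([.4596,-.0761])
Q=W[:130,250:395].reshape(-1,3); Q=Q[np.isfinite(Q[:,0])]
X=(Q[:,:2]-o)@e; Y=(Q[:,:2]-o)@n; Z=Q[:,2]
def rect(k,nm):
    p=np.stack([X[k],Y[k]],1); print(nm,k.sum(),"x",np.percentile(p[:,0],[1,99]).round(4),"y",np.percentile(p[:,1],[1,99]).round(4),"z",np.median(Z[k]).round(4),"ang",cv2.minAreaRect(p.astype(np.float32))[1:])
rect((X>.1)&(Z>.036)&(Z<.043),"housing top")
rect((X>.06)&(X<.1)&(Z>.030)&(Z<.037),"jaw top")
rect((X>.05)&(Z>.012)&(Z<.0205),"wood")
for xx in np.arange(.06,.13,.01):
    k=(abs(X-xx)<.003)&(Z>.008)&(Z<.1); 
    if k.sum(): print(xx.round(3),"y edges",Y[k].min().round(4),Y[k].max().round(4))
E
```

```text
stone top z tool 0.05486331679378235 ((0.04537544399499893, 0.0006827320903539658), (0.04818085581064224, 0.047180186957120895), 89.65154266357422) 0.06892311465041126
plate top z 0.07693694133274324 x [0.0684849  0.07555451 0.08275401] y [-0.02652051  0.02809095]
280 0.0827 0.0769
300 0.0827 0.0772
320 0.0827 0.0768
340 0.0828 0.0767
365 0.0828 0.0769
housing top 2171 x [0.1093 0.1249] y [-0.0347  0.0293] z 0.039 ang ((0.02480829879641533, 0.06597289443016052), 2.915698528289795)
jaw top 2182 x [0.0717 0.0992] y [-0.0289  0.0237] z 0.0345 ang ((0.05416516959667206, 0.02859058417379856), 89.87835693359375)
wood 1354 x [0.056  0.1322] y [-0.0494  0.044 ] z 0.0195 ang ((0.0817660540342331, 0.09469369798898697), 0.7292101979255676)
0.06 y edges 0.042 0.0443
0.07 y edges -0.0494 0.0438
0.08 y edges -0.0497 0.0445
0.09 y edges -0.0496 0.0438
0.1 y edges -0.0496 0.0443
0.11 y edges -0.0498 0.0436
0.12 y edges -0.0496 0.0441
0.13 y edges -0.049 0.0438
```

Measured against the text: housing x 109–125, z 39; jaw hood edge at 71.7, top 34.5; wood 94 wide. Everything fits, with the holder's origin moved to (0.4622, -0.0753). In the tool frame the plate's nose is at x 82.8, y +0.8 and its underside at 81.9 mm. Next I'll check bar height and bed height, then tilt.

```bash
cat >> h.py <<'E'
O=np.array([.4622,-.0753]); YAW=100.5; E_=np.array([np.cos(np.radians(YAW)),np.sin(np.radians(YAW))]); TY=np.array([E_[1],-E_[0]])
N=[.0828,.0008,.0819]
def hold(p): q=np.asarray(p)[...,:2]-O; return np.stack([q@E_,-(q@TY)],-1)
def goal(nx,nz,tilt):
    """nose bottom edge at holder x=nx, nz above bed; tilt>0 = tail up"""
    c,s=np.cos(tilt),np.sin(tilt); fx=N[0]*c-N[2]*s; up=-N[0]*s-N[2]*c
    xy=O+E_*(nx-fx)-TY*N[1]; delta([*xy,.022+nz-up],YAW-90,-tilt)
def nose():
    o=r.get_obs(); w=Ro.from_rotvec(o["orientation"]); 
    for nm,q in (("nose",N),("tail",[N[0]-.17,N[1],N[2]])):
        p=o["tcp_pos"]+w.apply(q); h=hold(p)*1e3; print(nm,"x %.2f y %.2f z_bed %.2f"%(h[0],h[1],(p[2]-.022)*1e3),end="  ")
    R=w.as_matrix(); print("t %.2f F_h"%o["clock"],(o["contact_force"][:2]@E_).round(2),(o["contact_force"][:2]@TY).round(2),o["contact_force"][2].round(2),"M",o["moment"].round(2),"tilt",np.arcsin(-R[2,0]).round(4),"roll",np.arcsin(R[2,1]).round(4),"w",round(o["grip_width"],4))
E
python3 - <<'E'
from h import *
f=np.load("w1.npz"); W=cloud(f["d"],f["K"],f["R"],f["t"]); Q=W[np.isfinite(W[...,0])]; h=hold(Q); Z=Q[:,2]*1e3
k=(abs(h[:,0])<.065)
for a,b in ((-20,20),(20,27),(27,30),(30,33),(33,36),(36,40),(-30,-27),(-33,-30),(-36,-33),(-40,-36)):
    s=k&(h[:,1]*1e3>a)&(h[:,1]*1e3<b); print(a,b,s.sum(),np.percentile(Z[s],[5,50,95]).round(1) if s.sum() else "")
nose(); goal(.060,.010,.1)
E
```

```text
-20 20 3509 [20.8 21.9 23.1]
20 27 566 [20.9 22.  23. ]
27 30 280 [20.9 22.1 25.7]
30 33 252 [25.1 26.6 27.9]
33 36 181 [22.6 26.1 27.4]
36 40 296 [19.6 21.2 22.7]
-30 -27 298 [20.9 22.2 25.5]
-33 -30 285 [25.2 26.5 27.8]
-36 -33 233 [22.  26.2 27.5]
-40 -36 340 [19.5 21.1 22.7]
nose x 68.01 y -2.23 z_bed 97.16  tail x -101.97 y -5.01 z_bed 96.72  t 5.30 F_h 0.36 0.61 -5.18 M [-0.01  0.01 -0.02] tilt -0.0026 roll 0.0038 w 0.0466
t 5.3 tcp [ 0.4674 -0.0896  0.2008] F [ 0.54  0.47 -5.18] w 0.0466 d [ 0.0006 -0.0036  0.0791] rot [ 0.0046 -0.1027  0.0161]
```

Bed 22.0 mm, bar tops 27 mm, and the bars are symmetric about y = 0, so the frame is good. Now I'll tilt and descend to 10 mm above the bed.

```bash
echo '[[[0.0006, -0.0036, 0.03, 0.0046, -0.1027, 0.0161], [0.0006, -0.0036, 0.06, 0.0046, -0.1027, 0.0161], [0.0006, -0.0036, 0.079, 0.0046, -0.1027, 0.0161], [0.0006, -0.0036, 0.079, 0.0046, -0.1027, 0.0161], [0.0006, -0.0036, 0.079, 0.0046, -0.1027, 0.0161]]]' | python3 -m pendant >/dev/null
python3 - <<'E'
from h import *
nose(); goal(.062,.003,.1)
E
```

```text
nose x 60.45 y -0.76 z_bed 11.03  tail x -108.70 y -0.61 z_bed 27.93  t 5.80 F_h 0.02 -0.04 -3.32 M [ 0.21 -0.01 -0.  ] tilt 0.0996 roll 0.0009 w 0.0468
t 5.8 tcp [ 0.4645 -0.0889  0.1228] F [-0.04  0.01 -3.32] w 0.0468 d [ 0.0024 -0.0006  0.0078] rot [ 0.0008 -0.0004 -0.0009]
```

```bash
echo '[[[0.0024, -0.0007, 0.008, 0.0008, 0, -0.001], [0.0024, -0.0007, 0.008, 0.0008, 0, -0.001], [0.0024, -0.0007, 0.008, 0.0008, 0, -0.001]]]' | python3 -m pendant >/dev/null
python3 - <<'E'
from h import *
nose(); im,d,K,R,t=grab("wrist"); cv2.imwrite("pics/w4.png",cv2.resize(im[0:160,220:420],None,fx=3,fy=3))
E
```

```text
nose x 61.26 y -0.55 z_bed 3.40  tail x -107.90 y -0.19 z_bed 20.35  t 6.10 F_h 1.11 0.6 -5.22 M [ 0.21  0.06 -0.05] tilt 0.0999 roll 0.0022 w 0.047
```

View pics/w4.png

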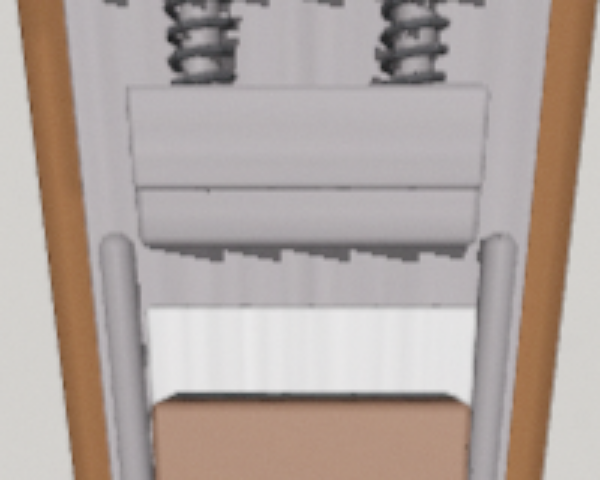

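The crop shows the nose (row 305, columns 148–476) inside the bars, about 0.7 mm right of centre, which agrees with the computed y; the hood edge is ahead at row 245. I'll correct this and feel for the bed.

```bash
for k in 1; do echo '[[[0, -0.0006, 0.0015, 0, 0, -0.002], [0, -0.0006, 0.0022, 0, 0, -0.002], [0, -0.0006, 0.0022, 0, 0, -0.002]]]' | python3 -m pendant>/dev/null; python3 -c "from h import *;nose()"; echo '[[[0, 0, 0.001, 0, 0, 0], [0, 0, 0.001, 0, 0, 0]]]' | python3 -m pendant>/dev/null; python3 -c "from h import *;nose()"; done
```

```text
nose x 60.93 y 0.44 z_bed 0.86  tail x -108.22 y 0.51 z_bed 17.84  t 6.45 F_h 0.57 0.49 -3.61 M [ 0.17  0.06 -0.  ] tilt 0.1 roll 0.0015 w 0.047
nose x 60.83 y 0.29 z_bed -0.15  tail x -108.32 y 0.36 z_bed 16.83  t 6.65 F_h 0.19 0.79 -3.34 M [0.26 0.03 0.01] tilt 0.1001 roll 0.0016 w 0.047
```

```bash
echo '[[[0, 0, 0.0006, 0, 0, 0], [0, 0, 0.0006, 0, 0, 0]]]' | python3 -m pendant>/dev/null; python3 -c "from h import *;nose()"; echo '[[[0, 0, 0.0006, 0, 0, 0], [0, 0, 0.0006, 0, 0, 0]]]' | python3 -m pendant>/dev/null; python3 -c "from h import *;nose()"
```

```text
nose x 60.76 y 0.27 z_bed -0.49  tail x -108.39 y 0.33 z_bed 16.48  t 6.85 F_h 0.5 -2.0 1.87 M [0.2  0.4  0.02] tilt 0.1 roll 0.0016 w 0.0463
nose x 60.73 y 0.23 z_bed -0.58  tail x -108.43 y 0.30 z_bed 16.32  t 7.05 F_h 1.5 -3.15 10.78 M [ 0.17  0.95 -0.03] tilt 0.0996 roll 0.0017 w 0.0468
```

The bed is felt at computed z ≈ -0.45 mm. I'll lift to about 0.8 mm clear and slide the nose under the hood.

```bash
echo '[[[0, 0, -0.0014, 0, 0, 0], [0.005, 0, -0.0019, 0, 0, 0], [0.010, 0, -0.0024, 0, 0, 0], [0.0135, 0, -0.0027, 0, 0, 0], [0.0135, 0, -0.0027, 0, 0, 0]]]' | python3 -m pendant>/dev/null; python3 -c "from h import *;nose()"
```

```text
nose x 75.46 y 0.46 z_bed -0.15  tail x -93.69 y 0.27 z_bed 16.76  t 7.55 F_h 0.21 0.4 -3.85 M [ 0.39  0.08 -0.05] tilt 0.0996 roll 0.0011 w 0.0466
```

```bash
echo '[[[0.002, 0, -0.0002, 0, 0, 0], [0.004, 0, -0.0004, 0, 0, 0], [0.006, 0, -0.0006, 0, 0, 0], [0.006, 0, -0.0006, 0, 0, 0]]]' | python3 -m pendant>/dev/null; python3 -c "from h import *;nose()";echo '[[[0.0015, 0, -0.0002, 0, 0, 0], [0.003, 0, -0.0003, 0, 0, 0], [0.003, 0, -0.0003, 0, 0, 0]]]' | python3 -m pendant>/dev/null; python3 -c "from h import *;nose()"
```

```text
nose x 79.68 y 0.42 z_bed 0.04  tail x -89.46 y 0.59 z_bed 17.18  t 7.95 F_h -4.72 -0.38 -2.68 M [-0.72 -0.01  0.04] tilt 0.101 roll 0.0017 w 0.0467
nose x 82.12 y 0.37 z_bed 0.08  tail x -87.00 y 0.64 z_bed 17.31  t 8.25 F_h -5.74 -1.05 -2.88 M [-1.2   0.01  0.09] tilt 0.1015 roll 0.002 w 0.0472
```

```bash
echo '[[[0.0015, 0, -0.0002, 0, 0, 0], [0.003, 0, -0.0003, 0, 0, 0], [0.004, 0, -0.0004, 0, 0, 0], [0.004, 0, -0.0004, 0, 0, 0]]]' | python3 -m pendant>/dev/null; python3 -c "from h import *;nose()"; echo '[[[0.001, 0, -0.0001, 0, 0, 0], [0.0015, 0, -0.0002, 0, 0, 0], [0.0015, 0, -0.0002, 0, 0, 0]]]' | python3 -m pendant>/dev/null; python3 -c "from h import *;nose()"
```

```text
nose x 85.26 y 0.34 z_bed 0.13  tail x -83.85 y 0.73 z_bed 17.51  t 8.65 F_h -9.41 -1.12 -3.08 M [-1.8  -0.06  0.05] tilt 0.1024 roll 0.0022 w 0.0469
nose x 86.33 y 0.34 z_bed 0.22  tail x -82.77 y 0.80 z_bed 17.66  t 8.95 F_h -10.15 -1.55 -1.98 M [-2.15 -0.11  0.07] tilt 0.1028 roll 0.0024 w 0.0469
```

Jaw force 10.2 N at 7.5 mm matches the spring law, and the tail is about 2 mm clear of the end stop. I'll lower the tail by pivoting about the nose, in two halves.

```bash
echo '[[[-0.0018, 0.0003, 0.0021, 0, 0.025, -0.001], [-0.0038, 0.0005, 0.0043, 0, 0.05, -0.002], [-0.0038, 0.0005, 0.0045, 0, 0.05, -0.002]]]' | python3 -m pendant>/dev/null; python3 -c "from h import *;nose()"
```

```text
nose x 86.09 y 0.27 z_bed -0.17  tail x -83.69 y 0.57 z_bed 8.65  t 9.25 F_h -10.71 -1.81 -1.17 M [-2.11  0.13  0.19] tilt 0.0519 roll 0.0018 w 0.0473
```

```bash
echo '[[[0.0008, 0.0002, 0, 0, 0, -0.001], [-0.0004, 0.0003, 0.0013, 0, 0.015, -0.001], [-0.0016, 0.0003, 0.0025, 0, 0.03, -0.001], [-0.0016, 0.0003, 0.0025, 0, 0.03, -0.001]]]' | python3 -m pendant>/dev/null; python3 -c "from h import *;nose()"
```

```text
nose x 86.95 y 0.33 z_bed -0.25  tail x -83.01 y 0.40 z_bed 3.54  t 9.65 F_h -10.95 -2.14 -0.79 M [-2.19  0.31  0.15] tilt 0.0223 roll 0.0013 w 0.0471
```

```bash
echo '[[[-0.0008, 0, 0.0009, 0, 0.011, 0], [-0.0017, 0, 0.0019, 0, 0.022, 0], [-0.0017, 0, 0.0019, 0, 0.022, 0]]]' | python3 -m pendant>/dev/null; python3 -c "from h import *;nose()"
```

```text
nose x 87.06 y 0.25 z_bed -0.15  tail x -82.94 y 0.27 z_bed -0.08  t 9.95 F_h -10.75 -2.94 1.76 M [-2.18  0.59  0.2 ] tilt 0.0004 roll 0.0014 w 0.0468
```

Flat within 0.1 mm across its length and just touching the bed. I'll ease back until the tail meets the stop, then press down lightly.

```bash
echo '[[[-0.001, 0, 0, 0, 0, 0], [-0.002, 0, 0, 0, 0, 0], [-0.003, 0, 0, 0, 0, 0], [-0.004, 0, 0, 0, 0, 0], [-0.004, 0, 0, 0, 0, 0]]]' | python3 -m pendant>/dev/null; python3 -c "from h import *;nose()"; echo '[[[0, 0, 0.0006, 0, 0.001, 0], [0, 0, 0.0012, 0, 0.002, 0], [0, 0, 0.0012, 0, 0.002, 0]]]' | python3 -m pendant>/dev/null; python3 -c "from h import *;nose()"
```

```text
nose x 85.93 y 0.37 z_bed 0.03  tail x -84.07 y -0.01 z_bed -0.38  t 10.45 F_h -1.81 -3.41 6.69 M [-0.65  0.96 -0.02] tilt -0.0024 roll 0.0004 w 0.0471
nose x 86.00 y 0.31 z_bed 0.15  tail x -84.00 y -0.05 z_bed -0.71  t 10.75 F_h -1.91 -7.63 24.96 M [-0.67  2.21  0.01] tilt -0.005 roll 0.0006 w 0.0472
```

```bash
echo '[[[0, 0, -0.0012, 0, 0, 0], [0, 0, -0.0012, 0, 0, 0]]]' | python3 -m pendant>/dev/null; python3 -c "from h import *;nose()"; echo '[[[0, 0, 0, 0, 0, 0], [0, 0, 0, 0, 0, 0], [0, 0, 0, 0, 0, 0], [0, 0, 0, 0, 0, 0]]]' | python3 -m pendant 0.064 | tail -2
echo '[[[0, 0, -0.02, 0, 0, 0], [0, 0, -0.06, 0, 0, 0], [0, 0, -0.11, 0, 0, 0], [0, 0, -0.11, 0, 0, 0], [0, 0, -0.11, 0, 0, 0]]]' | python3 -m pendant
python3 - <<'E'
from meas import *
o=r.get_obs(); im,d,K,R,t=grab("wrist"); cv2.imwrite("pics/w5.png",im); W=cloud(d,K,R,t)
np.savez("w5.npz",im=im,d=d,K=K,R=R,t=t,tp=o["tcp_pos"],rv=o["orientation"])
h=hold(W)*1e3; Z=W[...,2]*1e3
for x in range(-70,90,10):
    s=(abs(h[...,0]-x)<5)&(abs(h[...,1])<20)&(Z>20)&(Z<60)
    if s.sum()>20: print(x,s.sum(),np.percentile(Z[s],[5,50,95]).round(1))
s=(abs(h[...,1])<22)&(abs(Z-49)<4); print("stone x",np.percentile(h[...,0][s],[0.3,99.7]),"y",)
s=(abs(h[...,0])<60)&(abs(Z-49)<3); print("stone y",np.percentile(h[...,1][s],[0.5,99.5]))
s=(abs(h[...,1])<20)&(abs(Z-34)<1.5)&(h[...,0]>60); print("jaw top x",np.percentile(h[...,0][s],[1,99]))
E
```

```text
nose x 85.22 y 0.29 z_bed 0.12  tail x -84.78 y -0.02 z_bed -0.41  t 10.95 F_h -4.86 -2.86 4.82 M [-1.25  0.79  0.04] tilt -0.0031 roll 0.0011 w 0.047
grip_width: 0.0638
gripper_force: 0.0
clock: 11.85
tcp_pos: [0.4617, -0.0724, 0.2145]
orientation: [-2.004, -2.419, -0.009]
contact_force: [0.0, -0.8, 0.1]
grip_width: 0.064
gripper_force: 0.0
-70 189 [48.6 49.5 50.4]
-60 374 [48.5 49.6 50.5]
-50 390 [48.4 49.5 50.5]
-40 391 [48.6 49.4 50.4]
-30 416 [48.3 49.5 50.4]
-20 437 [48.4 49.3 50.4]
-10 459 [48.4 49.3 50.4]
0 454 [48.3 49.3 50.2]
10 481 [48.2 49.3 50.3]
20 503 [48.2 49.2 50.3]
30 507 [48.3 49.3 50.4]
40 545 [48.2 49.2 50.2]
50 547 [48.1 49.2 50.3]
60 599 [48.1 49.2 50.3]
70 607 [26.4 48.2 49.9]
80 554 [26.9 33.8 34.9]
stone x [-124.38274881   71.17037242] y
stone y [-286.00371904   23.70404369]
jaw top x [ 77.30049815 137.63853224]
```

View pics/w5.png

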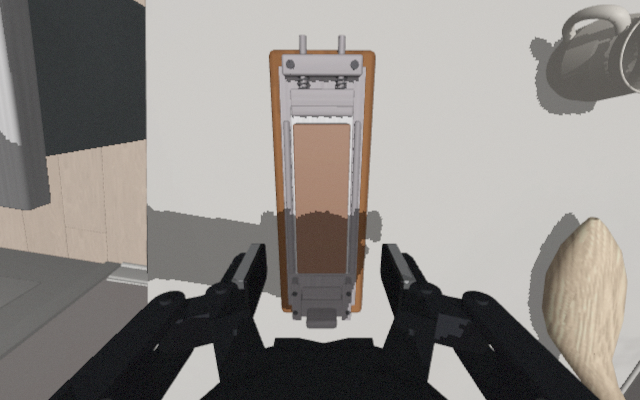

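The picture shows the stone seated: nose under the hood, stone (293–350, rows 123–273), tab at (321,318). Its top is level (49.2–49.5 mm) and the jaw is pressed back about 6 mm. The tail may still be 0.3 mm high, so I'll press it with closed fingers.

```bash
python3 - <<'E'
from h import *
delta([*(O-E_*.055),.127],YAW-90)
E
echo '[[[0, 0, 0, 0, 0, 0], [0, 0, 0, 0, 0, 0], [0, 0, 0, 0, 0, 0]]]' | python3 -m pendant 0.0 20 | tail -2
```

```text
t 11.9 tcp [ 0.4609 -0.0723  0.2133] F [-0.   -0.4  -0.01] w 0.0636 d [-0.0585  0.0004  0.086 ] rot [ 0.0015 -0.0044  0.0036]
grip_width: 0.0206
gripper_force: 0.0
```

```bash
echo '[[[-0.04, 0, 0.02, 0, -0.0044, 0.0036], [-0.0585, 0, 0.05, 0, -0.0044, 0.0036], [-0.0585, 0, 0.08, 0, -0.0044, 0.0036], [-0.0585, 0, 0.086, 0, -0.0044, 0.0036], [-0.0585, 0, 0.086, 0, -0.0044, 0.0036]]]' | python3 -m pendant 
echo '[[[0, 0, 0.002, 0, 0, 0], [0, 0, 0.004, 0, 0, 0], [0, 0, 0.004, 0, 0, 0]]]' | python3 -m pendant | sed -n 2,4p
```

```text
clock: 12.7
tcp_pos: [0.4711, -0.1296, 0.1262]
orientation: [-2.009, -2.413, 0.002]
contact_force: [0.0, -0.3, 0.4]
grip_width: -0.0002
gripper_force: 0.0
tcp_pos: [0.4724, -0.1295, 0.1239]
orientation: [2.007, 2.414, 0.003]
contact_force: [-0.6, -0.4, -0.1]
```

```bash
echo '[[[0, 0, 0.001, 0, 0, 0], [0, 0, 0.0015, 0, 0, 0], [0, 0, 0.0015, 0, 0, 0]]]' | python3 -m pendant | sed -n 2,4p;echo '[[[0, 0, 0.001, 0, 0, 0], [0, 0, 0.001, 0, 0, 0]]]' | python3 -m pendant | sed -n 2,4p;echo '[[[0, 0, 0.0005, 0, 0, 0], [0, 0, 0.0005, 0, 0, 0]]]' | python3 -m pendant | sed -n 2,4p
```

```text
tcp_pos: [0.4722, -0.1298, 0.122]
orientation: [2.009, 2.414, 0.002]
contact_force: [-0.2, 0.2, 2.9]
tcp_pos: [0.4723, -0.1298, 0.1217]
orientation: [2.009, 2.413, 0.003]
contact_force: [-4.0, 1.8, 14.6]
tcp_pos: [0.4723, -0.1299, 0.1216]
orientation: [2.009, 2.413, 0.003]
contact_force: [-5.4, 2.1, 21.7]
```

Pressed with about 22 N; the stone top reads 48.6–49 mm, so it's flush. Next: up, back over the tab, and down behind it.

```bash
echo '[[[0, 0, -0.025, 0, 0, 0], [-0.03, 0, -0.03, 0, 0, 0], [-0.075, 0, -0.03, 0, 0, 0], [-0.0975, 0, -0.03, 0, 0, 0], [-0.0975, 0, -0.03, 0, 0, 0]]]' | python3 -m pendant>/dev/null
echo '[[[0, 0, 0, 0, 0, 0], [0, 0, 0.01, 0, 0, 0], [0, 0, 0.022, 0, 0, 0], [0, 0, 0.022, 0, 0, 0]]]' | python3 -m pendant
python3 - <<'E'
from h import *
o=r.get_obs(); print(hold(o["tcp_pos"]))
im,d,K,R,t=grab("wrist"); cv2.imwrite("pics/w6.png",im); W=cloud(d,K,R,t); h=hold(W)*1e3; Z=W[...,2]*1e3
s=(abs(h[...,1])<20)&(abs(Z-55)<3)&(h[...,0]>-140)&(h[...,0]<-95)&(cv2.cvtColor(im,cv2.COLOR_BGR2GRAY)>45); print(s.sum(),"tab x",np.percentile(h[...,0][s],[1,99]),"y",np.percentile(h[...,1][s],[1,99]))
E
```

```text
clock: 14.6
tcp_pos: [0.4885, -0.2241, 0.1261]
orientation: [-2.006, -2.414, 0.001]
contact_force: [-0.7, -0.5, 0.1]
grip_width: 0.0002
gripper_force: 0.0
[-0.15110316  0.00123262]
924 tab x [-133.956455   -123.68059949] y [-15.04835788  15.31281949]
```

View pics/w6.png

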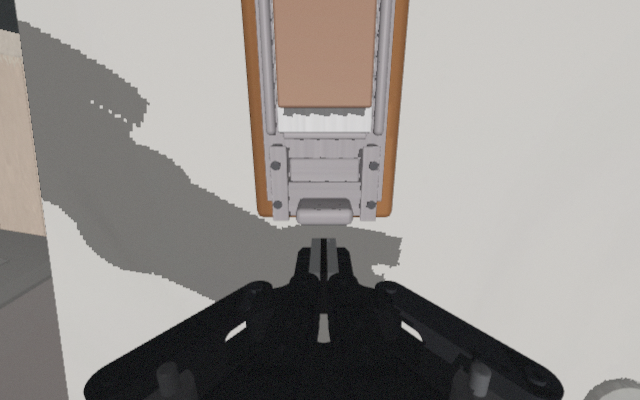

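The picture shows the plate's bare tail (row 132) against the end stop bar, the tongue open below it, and the fingers right behind the tab (325,215). The tab is measured at x -134 to -124 as expected. I'll lower and push.

```bash
echo '[[[0, 0.001, 0.012, 0, 0, 0], [0, 0.001, 0.012, 0, 0, 0], [0, 0.001, 0.012, 0, 0, 0]]]' | python3 -m pendant | sed -n 2,4p
echo '[[[0.004, 0, 0, 0, 0, 0], [0.008, 0, 0, 0, 0, 0], [0.010, 0, 0, 0, 0, 0], [0.012, 0, 0, 0, 0, 0], [0.012, 0, 0, 0, 0, 0]]]' | python3 -m pendant >/dev/null; python3 -c "from h import *;o=r.get_obs();print(hold(o['tcp_pos'])*1e3,o['tcp_pos'][2],o['contact_force'][:2]@E_,o['contact_force'])"
```

```text
tcp_pos: [0.4905, -0.2255, 0.1158]
orientation: [2.009, 2.414, 0.001]
contact_force: [-0.3, 0.2, -1.0]
[-140.92971705   -0.70151469] 0.11645922127553689 -1.2955981736955904 [-0.11351575 -1.33870145  1.36373782]
```

```bash
cat > p.py <<'E'
from h import *
o=r.get_obs();print((hold(o['tcp_pos'])*1e3).round(2),o['clock'].__round__(2),(o['contact_force'][:2]@E_).round(2),o['contact_force'].round(1))
E
echo '[[[0.003, 0, 0, 0, 0, 0], [0.006, 0, 0, 0, 0, 0], [0.008, 0, 0, 0, 0, 0], [0.010, 0, 0, 0, 0, 0]]]' | python3 -m pendant>/dev/null; python3 p.py
echo '[[[0.002, 0, 0, 0, 0, 0], [0.004, 0, 0, 0, 0, 0], [0.006, 0, 0, 0, 0, 0], [0.006, 0, 0, 0, 0, 0]]]' | python3 -m pendant>/dev/null; python3 p.py
```

```text
[-130.88   -0.71] 15.85 -2.29 [-0.1 -2.3  2.2]
[-124.42   -0.72] 16.25 -2.81 [ 1.1 -2.7  0.9]
```

```bash
echo '[[[0.001, 0, 0, 0, 0, 0], [0.002, 0, 0, 0, 0, 0], [0.002, 0, 0, 0, 0, 0]]]' | python3 -m pendant>/dev/null; python3 p.py
echo '[[[0.001, 0, 0, 0, 0, 0], [0.002, 0, 0, 0, 0, 0], [0.002, 0, 0, 0, 0, 0]]]' | python3 -m pendant>/dev/null; python3 p.py
```

```text
[-122.74   -0.72] 16.55 -2.54 [ 1.4 -2.3  0.7]
[-121.16   -0.66] 16.85 -3.82 [ 1.7 -3.6 -0.8]
```

```bash
echo '[[[0.001, 0, 0, 0, 0, 0], [0.001, 0, 0, 0, 0, 0]]]' | python3 -m pendant>/dev/null; python3 p.py
echo '[[[0.001, 0, 0, 0, 0, 0], [0.001, 0, 0, 0, 0, 0]]]' | python3 -m pendant>/dev/null; python3 p.py
```

```text
[-120.98   -0.59] 17.05 -7.25 [ 2.4 -6.9 -2.4]
[-120.85   -0.6 ] 17.25 -8.99 [ 2.6 -8.7 -4. ]
```

The force rises with no further travel, and the rear face sits at -110 mm, exactly home. I'll back off and verify.

```bash
echo '[[[-0.02, 0, 0, 0, 0, 0], [-0.03, 0, -0.02, 0, 0, 0], [-0.04, 0, -0.06, 0, 0, 0], [-0.04, 0, -0.10, 0, 0, 0], [-0.04, 0, -0.12, 0, 0, 0]]]' | python3 -m pendant>/dev/null
echo '[[[0, 0, 0, 0, 0, 0], [0, 0, 0, 0, 0, 0]]]' | python3 -m pendant>/dev/null
python3 - <<'E'
from h import *
im,d,K,R,t=grab("wrist"); cv2.imwrite("pics/w7.png",im); W=cloud(d,K,R,t); h=hold(W)*1e3; Z=W[...,2]*1e3
g=cv2.cvtColor(im,cv2.COLOR_BGR2GRAY)
s=(abs(h[...,1])<18)&(abs(Z-55)<3)&(h[...,0]>-145)&(h[...,0]<-90); print(s.sum(),"tab x",np.percentile(h[...,0][s],[1,50,99]),"y",np.percentile(h[...,1][s],[1,99]))
for x in range(-130,130,10):
    s=(abs(h[...,0]-x)<5)&(abs(h[...,1])<18)&(Z>5)&(Z<70)
    if s.sum()>20: print(x,s.sum(),np.percentile(Z[s],[5,50,95]).round(1))
s=(abs(h[...,1])<20)&(abs(Z-34)<1.5)&(h[...,0]>60)&(h[...,0]<110); print("hood x",np.percentile(h[...,0][s],[1,99]))
print(r.get_obs()["tcp_pos"],r.get_obs()["contact_force"])
E
```

```text
382 tab x [-110.18249347 -104.56346555 -100.29938291] y [-15.01706081  15.45145819]
-130 335 [19.6 21.2 22.9]
-120 331 [21.  22.  23.3]
-110 246 [22.3 54.1 55.8]
-100 484 [33.1 38.6 55.5]
-90 414 [31.2 33.1 35.1]
-80 416 [27.  32.  33.3]
-70 495 [26.2 48.2 49.9]
-60 523 [47.8 49.  50.2]
-50 541 [47.8 49.  50.3]
-40 554 [47.9 49.  50.3]
-30 580 [47.9 49.  50.3]
-20 613 [47.9 49.1 50.4]
-10 623 [47.8 49.1 50.4]
0 566 [47.8 49.1 50.2]Traceback (most recent call last):
  File "<stdin>", line 8, in <module>
    return _quantile_unchecked(
        a, q, axis, out, overwrite_input, method, keepdims, weights)
    return _ureduce(a,
                    func=_quantile_ureduce_func,
    ...<5 lines>...
                    overwrite_input=overwrite_input,
                    method=method)
    r = func(a, **kwargs)
    result = _quantile(arr,
                       quantiles=q,
    ...<2 lines>...
                       out=out,
                       weights=wgt)
    slices_having_nans = np.isnan(arr[-1, ...])
                                  ~~~^^^^^^^^^
IndexError: index -1 is out of bounds for axis 0 with size 0
```

View pics/w7.png

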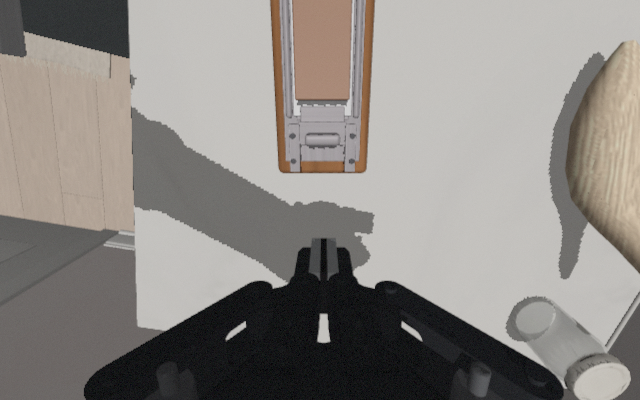

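The last picture shows the tongue over the plate's tail (322,110) and the tab at (322,140). The tab measures -105 mm (fully home) and the stone top is level at 49.0 mm. The arm is clear, so I'll hand in.

```bash
python3 -c "from h import *;print(r.get_obs()['clock'],r.get_obs()['contact_force']);print(r.hand_in())"
```

```text
18.0 [-0.09536976 -0.94066486  0.99680495]
the job is handed in; nothing more can be done
None
```

The stone is loaded flat in the holder, stone side up, with the jaw pressed back about 6 mm and the locking rail fully home; I handed the job in at 18 s, and no verdict was shown.

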